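Hold the ticket clip open over the served order's card

ROBOT

A 7-joint arm with a two-finger parallel gripper is mounted at the origin on a cart in front of the work surface, level with it; the furniture and walls round the work are solid. World frame = base frame: x ahead of the robot, y to its left, z up, the work surface at z = 0. Lengths are in m, angles in rad, forces in N, time in s.
With the tool pointing down it reaches from about 0.4 to 0.85 m from the base axis. Payload 10.4 kg.
Tool frame: the origin (TCP) lies between the finger pads; the fingertips stand ahead of it and the grasp point (between the pads) lies 3 mm ahead of it (r.tips_ahead is the z of the fingertips in the tool frame, in m); z points along the fingers, y is the line along which they close (so a half turn about z gives the same grasp; the last joint's range is limited). The gripper opens to 87 mm and grips with 3 to 60 N. Pads are 19 mm wide; open, the fingers measure 117 mm over their backs; the gripper's body (75 mm by 190 mm) begins 51 mm behind the grasp point.
Start: joints at [-0.023, 0.332, -0.065, 1.46, 0.022, 1.35, -0.088], TCP at [0.625, 0, 0.245] pointing down, gripper open.
Joint ranges: [-2.6, 2.6], [-0.5, 2.12], [-1.47, 1.34], [0.16, 2.42], [-1.27, 4.41], [0.06, 2.06], [-2.6, 2.6]. Speed limits (rad/s): [2.22, 2.22, 2.79, 2.79, 3.14, 3.14, 3.14].

INTERFACE

Orientations are given as a unit quaternion [x, y, z, w].
In Python, from bench import telemetry, camera, get_calibration, r gives the robot as it stands.
- The arm moves only by the tool drive_tool, never from a script. Its argument "series" is one flat list of numbers, 7 for each row, row after row: the turn, a rotation vector about the tool's x, y, z in units of 5 degrees (1.0 is 5 degrees), then the shift along the tool's x, y, z in units of 40 mm (1.0 is 40 mm), then the opening, from -1 (shut) to 1 (fully open). A call has 1 to 10 rows; each row is the pose to reach, as a shift and turn from the pose commanded when the call began, along the tool's axes at that moment; what a row does not reach only later rows make up. A row lasts 1/12 s, in which the tool goes at most 41.7 mm and 7.16 degrees, less where a joint would pass 70% of its speed; a pose out of reach is approached as far as the arm can. A call with a gripper value outside its range is refused whole. The fingers move at their own pace and stop on an object; "grip_force" is the grip in N (left out, the last holds). Time passes only in rows, so rows that repeat a pose let the fingers close. It gives the time, the measured TCP pose, the force, the opening and the grip force at its end, in the units of the state.
- telemetry.read_state(): the state, without advancing time (a new reading comes with each control period).
- camera(name): name is "scene" or "side" or "wrist"; returns the picture (480x640x3 uint8, red, green, blue); there is no depth.
- get_calibration(name): a dict with "fovy" (degrees; the focal length in pixels is half the picture's height over the tangent of half this angle, whatever the lens; pixels are square), "cx", "cy" (the principal point, pixels), "xyz" and "rotation" of the camera in the world. Camera axes: x right, y up, looking along -z (the intrinsics and any distortion apply to the point x, -y, -z); pixel columns grow to the right and rows downward; lengths in m; the calibration is good to about 2 mm. The wrist camera is an equidistant fisheye: a pixel r from the principal point sees the ray r / f radians off the axis. A picture is of the moment at which its call begins: read the wrist's pose just before it. get_calibration takes no time and is no camera call; for the wrist camera it gives the pose at the moment of the call.
- r.close_job(): hands the job in; it is judged then, once.
The state is a dict: "time": time; "joint_positions": joint angles; "joint_vel": joint speeds; "joint_torque": joint torques, N m; "ee_pos": TCP position; "eef_rot": TCP orientation; "ft_force": force on the tool from outside, world axes, zero at the start; "torque": the same for the moment, N m; "width": finger opening in m; "grip_force": force on a finger pad.
Only numpy, scipy, OpenCV 4.12 (cv2) and the standard library are available. Lean on these libraries where they do the work, as an engineer would, in place of code of your own. Each camera call takes 0.05 s, during which the arm holds its last target. There are 200 camera calls.

TASK

Each of the two order cards has a coaster before it; the order whose coaster holds the glass tumbler is ready (the other coaster still holds the jigger). Squeeze the red spring clip by its handles, lift it off its rest and bring it over the card of the ready order, so that its well-opened jaws straddle the middle part of the card's top edge, clip upright and in line with the card, without touching it. Finish while holding it there squeezed wide open, not let go and not clamped shut; do not bump the cards or disturb the glass, jigger, bitters bottle or matchbox.

Things in the scene. Friction and masses are not known exactly. Their poses are not given: they have to be found in the camera images.
- clip: red plastic spring clip like a big clothes peg, 90 mm tall, about 50 g, jaws down, handles up, clipped on the blade of its rest at the start. Origin: centre of the steel hinge pin (12 mm thick, 34 mm long along y). x: direction in which handles are squeezed and jaws gape; z up. Jaws reach 42 mm below the pin (40 when gaping; then 42 mm over their outsides); pads on the lowest 10 mm
- clip_handles (a point): point midway between the handles, 36 mm above the pin, axes as the clip: squeeze here along x. Handles are flat plates 30 mm wide (y). Shut, they splay from 36 mm outer width at 10 mm above the pin to 52 mm at this point and 59 mm at their top, 48 mm above the pin; squeezed to the stop they are parallel, 28 mm over all, 14 to 54 mm above the pin
- lever_front (a joint): front (-x side) lever, rad: 0 shut (as on the blade), 0.30 squeezed to its stop; both levers move together, mirrored. Gap between the pads: 3 mm at 0, 20 mm at 0.24, 24 mm at 0.30. Spring torque per lever 0.12 N m at 0, 0.30 N m at 0.30: squeezing 36 mm above the pin takes about 4 N at first, 9 N at the stop; a grip of 20 to 30 N keeps it fully open
- lever_back (a joint): back (+x side) lever, rad: 0 shut (as on the blade), 0.30 squeezed to its stop; both levers move together, mirrored. Gap between the pads: 3 mm at 0, 20 mm at 0.24, 24 mm at 0.30. Spring torque per lever 0.12 N m at 0, 0.30 N m at 0.30: squeezing 36 mm above the pin takes about 4 N at first, 9 N at the stop; a grip of 20 to 30 N keeps it fully open
- rest: fixed clip rest: wooden foot 70 x 80 x 25 mm with an upright steel blade, 3 mm thick along x, 44 mm wide along y, its top 75 mm above the worktop. Origin at the centre of the underside; the clip's axes start parallel to its own, the pin 81 mm above the worktop
- holder_a: left upright white rigid order card (blue band), 90 mm wide along y, 3 mm thick along x, in a fixed dark wooden foot 44 x 104 x 28 mm. Origin: centre of the foot underside; x is normal to the card (away from the robot at yaw 0), z up. Top edge level, 140 mm above the worktop. A fixed wooden coaster 90 mm square, 9 mm thick, is centred 115 mm to its -x side
- holder_b: right upright white rigid order card (blue band), 90 mm wide along y, 3 mm thick along x, in a fixed dark wooden foot 44 x 104 x 28 mm. Origin: centre of the foot underside; x is normal to the card (away from the robot at yaw 0), z up. Top edge level, 140 mm above the worktop. A fixed wooden coaster 90 mm square, 9 mm thick, is centred 115 mm to its -x side
- edge_a (a point): middle of the top edge of the left card, axes as holder_a
- edge_b (a point): middle of the top edge of the right card, axes as holder_b
- coaster_top_a (a point): centre of the top of the coaster before the left card, 9 mm above the worktop
- coaster_top_b (a point): centre of the top of the coaster before the right card, 9 mm above the worktop
- tumbler: clear faceted glass tumbler, 70 mm diameter, 87 mm tall, standing on one of the two coasters: its card is the ready order. Origin at the centre of its underside
- jigger: double steel jigger, 43 mm diameter, 88 mm tall, standing on the other coaster. Origin at the centre of its underside
- bitters_green: small green bitters bottle with a black cap, 39 mm diameter, 88 mm tall, a bystander behind the cards. Origin at the centre of its underside
- matchbox: red matchbox, 50 x 63 x 18 mm, a bystander to the left. Origin at the centre of its underside
There are look-alikes about, which are no part of the job. Several things have the shape of the clip; the one meant has the colours described above.

How it is judged:
By the outcome, as a careful person would: the job done as asked, in the order asked, and still so for the second after the job is handed in, while the arm keeps its last pose, push and grip.
It also fails if it takes over 32 s, if anything falls off the work surface, if the arm or the gripper's body presses on something with over 40 N, if the wrist force passes 120 N, or if a joint passes its speed limit or range.

## Working session

There is one attempt and no reset: what is moved stays moved. The work goes in short steps, Python scripts to look and compute and a tool call to move; the robot and the scene stay as the last step left them, time stands still between calls to the robot, and variables do not carry over. Pictures are saved under pics/ and viewed, at most 10 in all, crops included, and the job is handed in when it is done.

Besides the shell and the picture viewer there is one more tool, called as a command line: name --argument value ..., lists and objects as JSON in quotes. drive_tool: Moves the arm, as the interface text tells. Its arguments: {"type":"object","properties":{"series":{"type":"array"},"grip_force":{"type":"number"}},"required":["series"]}

```bash
mkdir -p pics
python3 - <<'E'
from bench import telemetry,camera,get_calibration,r
import cv2,json
for n in ["scene","side","wrist"]:
    c=get_calibration(n); print(n,c)
    cv2.imwrite(f"pics/{n}0.png",camera(n)[:,:,::-1])
print(telemetry.read_state(), r.tips_ahead)
E
```

```text
scene {'fovy': 49.933173608586095, 'cx': 313.8138496051427, 'cy': 237.29022546396305, 'xyz': array([ 0.05719146, -1.01717312,  0.68600098]), 'rotation': array([ 0.49446964, -0.11733723, -0.19159236,  0.83965714])}
side {'fovy': 53.41316151101457, 'cx': 318.69603362123587, 'cy': 243.57235587948895, 'xyz': array([0.29986665, 0.77563782, 0.76461545]), 'rotation': array([-0.06439236,  0.445607  ,  0.88547645, -0.11497601])}
wrist {'fovy': 65.70646984690485, 'cx': 319.1949188790999, 'cy': 231.6921752257973, 'xyz': array([0.62441991, 0.08242387, 0.38437172]), 'rotation': array([-1.52525550e-01,  9.29549039e-04, -2.11328468e-04,  9.88299068e-01])}
{'time': 0.15, 'joint_positions': array([-0.02260585,  0.33271078, -0.06471798,  1.46068921,  0.0215961 ,
        1.34987796, -0.08850983]), 'joint_vel': array([-0.0019581 , -0.00254775,  0.00141199, -0.0023372 , -0.00111902,
       -0.00079512,  0.00031794]), 'joint_torque': array([ 1.82067095e-03, -6.23630190e+01,  2.54254905e-02, -3.90143681e+01,
       -6.11935230e-02,  3.71907104e-02, -1.53469024e-06]), 'ee_pos': array([6.24762109e-01, 1.83811198e-05, 2.43974936e-01]), 'eef_rot': array([ 7.07096854e-01,  7.07116535e-01, -3.60537604e-04, -3.39343931e-04]), 'ft_force': array([ 0.15383238, -0.91184058,  0.18847295]), 'torque': array([0.02756632, 0.00555819, 0.00923862]), 'grip_force': 0.0, 'width': 0.08689182693828822} 0.022
```

View pics/scene0.png

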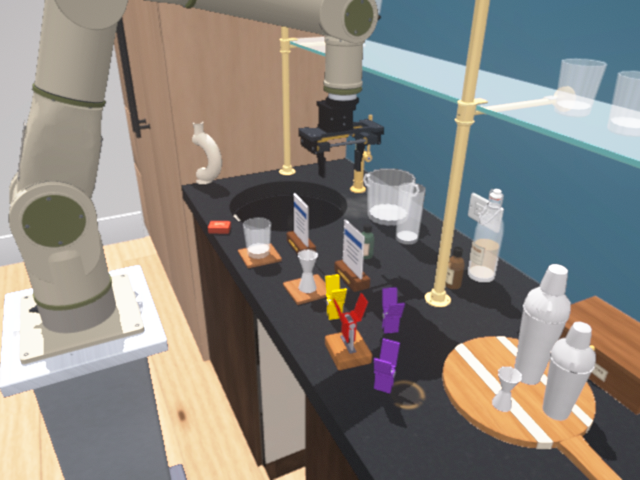

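View pics/side0.png

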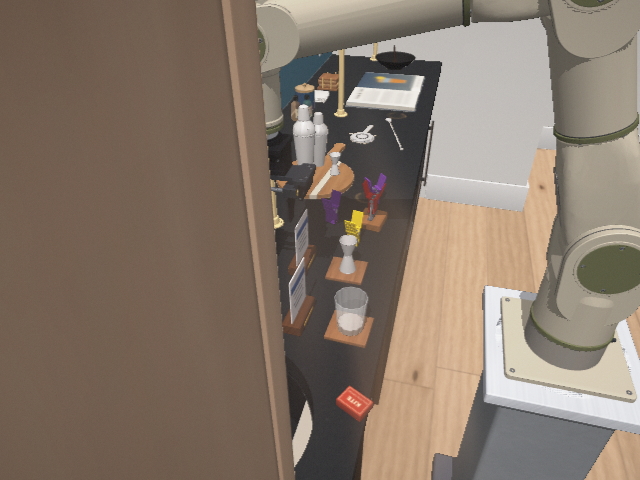

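View pics/wrist0.png

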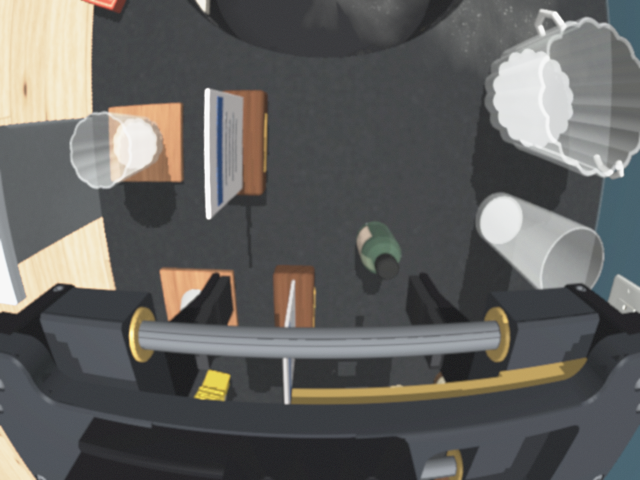

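The tumbler (scene 258,238) is on the left coaster, so card A is the ready order. The red clip is on its rest at about (350,325), with a yellow clip close by at (335,298) and purple ones at (391,310) and (386,366). Next I'll enlarge these areas.

```bash
cat > h.py <<'E'
import numpy as np,cv2
from scipy.spatial.transform import Rotation as R
def ray(c,u,v,fish=False):
    f=240/np.tan(np.radians(c["fovy"])/2); p=np.array([u-c["cx"],v-c["cy"]])
    if fish:
        rr=np.hypot(*p); t=rr/f; d=np.array([p[0]/rr*np.sin(t),-p[1]/rr*np.sin(t),-np.cos(t)])
    else: d=np.array([p[0]/f,-p[1]/f,-1])
    return np.array(c["xyz"]),R.from_quat(c["rotation"]).apply(d)
def onz(c,u,v,z,fish=False):
    o,d=ray(c,u,v,fish); return (o+d*(z-o[2])/d[2])
def proj(c,P,fish=False):
    f=240/np.tan(np.radians(c["fovy"])/2)
    q=R.from_quat(c["rotation"]).inv().apply(np.asarray(P)-c["xyz"]); q=q*[1,-1,-1]
    if fish:
        rr=np.hypot(q[0],q[1]);t=np.arctan2(rr,q[2]);return np.array([c["cx"]+f*t*q[0]/rr,c["cy"]+f*t*q[1]/rr])
    return np.array([c["cx"]+f*q[0]/q[2],c["cy"]+f*q[1]/q[2]])
E
python3 - <<'E'
import cv2,numpy as np
a=cv2.imread("pics/scene0.png");b=cv2.imread("pics/side0.png")
A=cv2.resize(a[265:375,310:410],None,fx=5,fy=5,interpolation=2)   # 500x550
B=cv2.resize(b[165:235,340:400],None,fx=5,fy=5,interpolation=2)   # 300x350
o=np.zeros((550,800,3),np.uint8);o[:550,:500]=A;o[:350,500:]=B
cv2.imwrite("pics/clip.png",o)
C=cv2.resize(a[185:285,280:380],None,fx=4,fy=4,interpolation=2)
D=cv2.resize(b[200:340,280:320],None,fx=4,fy=4,interpolation=2)
o=np.zeros((560,600,3),np.uint8);o[:400,:400]=C;o[:560,400:560]=D
cv2.imwrite("pics/card.png",o)
E
```

```text
(no output)
```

View pics/clip.png

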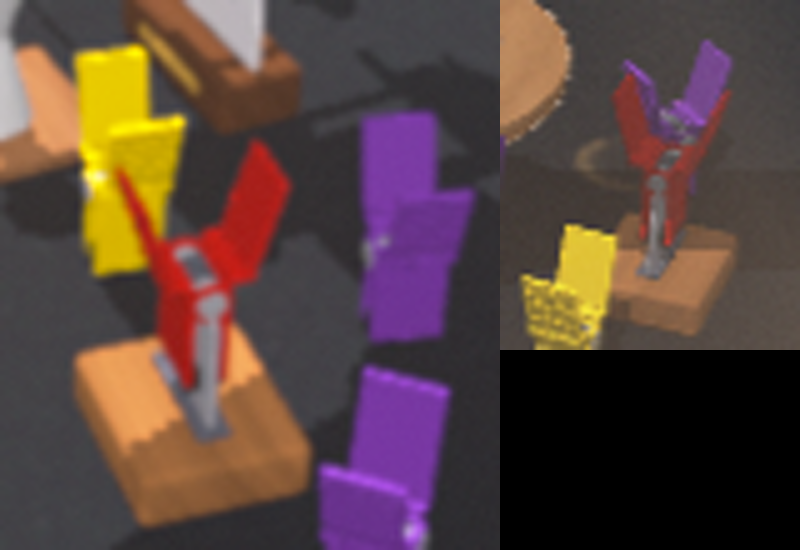

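View pics/card.png

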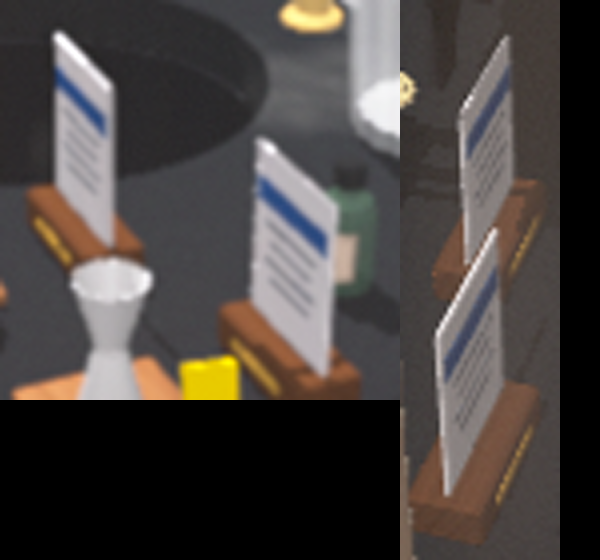

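Crop readings. Rest foot top corners at (78,362), (238,325), (308,450), (140,500). Clip handle tops at (118,170)-(150,250) and (258,142)-(290,185). Card A top edge in scene at (55,35)-(113,88), in side at (95,233)-(38,335).

Run:
```python
from h import *
from bench import get_calibration
S=get_calibration("scene");D=get_calibration("side");W=get_calibration("wrist")
np.set_printoptions(precision=4,suppress=True)
def p(n,c,u,v,z,f=False): print(n,onz(c,u,v,z,f))
s=lambda u,v:(310+u/5,265+v/5)
d=lambda u,v:(340+(u-500)/5,165+v/5)
for q in [(78,362),(238,325),(308,450),(140,500)]: p("foot S",S,*s(*q),.025)
for q in [(622,218),(737,238),(700,310),(610,285)]: p("foot D",D,*d(*q),.025)
for q in [(190,250),(212,292)]: p("pin S",S,*s(*q),.086)
for q in [(672,150),(657,172)]: p("pin D",D,*d(*q),.086)
for q in [(118,172),(152,245),(258,142),(290,185)]: p("handle S",S,*s(*q),.129)
for q in [(628,63),(616,90),(710,40),(732,92)]: p("handle D",D,*d(*q),.129)
for q in [(55,35),(113,88)]: p("cardA S",S,280+q[0]/4,185+q[1]/4,.14)
for q in [(95,233),(38,335)]: p("cardA D",D,280+q[0]/4,200+q[1]/4,.14)
for q in [(258,140),(335,202)]: p("cardB S",S,280+q[0]/4,185+q[1]/4,.14)
for q in [(208,90),(208,217)]: p("cardA W",W,*q,.14,True)
for q in [(110,105),(182,102),(182,182)]: p("coastA W",W,*q,.009,True)
for q in [(266,91),(263,194)]: p("footA W",W,*q,.028,True)
p("tumbler",S,258,255,.009)
for q in [(80,50),(147,48),(110,125),(182,118)]: p("yellow S",S,*s(*q),.08)
for q in [(365,115),(435,112)]: p("purple1 S",S,*s(*q),.08)
for q in [(365,370),(450,385)]: p("purple2 S",S,*s(*q),.08)
```

```text
foot S [ 0.4287 -0.3186  0.025 ]
foot S [ 0.4969 -0.326   0.025 ]
foot S [ 0.4837 -0.4008  0.025 ]
foot S [ 0.4139 -0.3973  0.025 ]
foot D [ 0.4855 -0.3841  0.025 ]
foot D [ 0.4181 -0.379   0.025 ]
foot D [ 0.4268 -0.3022  0.025 ]
foot D [ 0.4791 -0.3142  0.025 ]
pin S [ 0.4623 -0.3435  0.086 ]
pin S [ 0.4572 -0.3691  0.086 ]
pin D [ 0.4565 -0.3643  0.086 ]
pin D [ 0.4605 -0.3392  0.086 ]
handle S [ 0.4321 -0.3398  0.129 ]
handle S [ 0.4225 -0.3835  0.129 ]
handle S [ 0.4884 -0.3454  0.129 ]
handle S [ 0.4851 -0.3738  0.129 ]
handle D [ 0.4859 -0.3784  0.129 ]
handle D [ 0.4866 -0.3472  0.129 ]
handle D [ 0.4465 -0.4155  0.129 ]
handle D [ 0.4257 -0.36    0.129 ]
cardA S [0.5487 0.1012 0.14  ]
cardA S [0.5486 0.0137 0.14  ]
cardA D [0.5443 0.0204 0.14  ]
cardA D [0.5484 0.1055 0.14  ]
cardB S [ 0.5951 -0.0856  0.14  ]
cardB S [ 0.5971 -0.1697  0.14  ]
cardA W [0.5503 0.1037 0.14  ]
cardA W [0.5458 0.016  0.14  ]
coastA W [0.3925 0.1107 0.009 ]
coastA W [0.4817 0.1047 0.009 ]
coastA W [0.4769 0.0195 0.009 ]
footA W [0.5736 0.1092 0.028 ]
footA W [0.5685 0.0087 0.028 ]
tumbler [0.4285 0.0592 0.009 ]
yellow S [ 0.492  -0.1945  0.08  ]
yellow S [ 0.5188 -0.2054  0.08  ]
yellow S [ 0.4775 -0.2498  0.08  ]
yellow S [ 0.5067 -0.258   0.08  ]
purple1 S [ 0.5762 -0.2886  0.08  ]
purple1 S [ 0.6037 -0.2991  0.08  ]
purple2 S [ 0.4888 -0.4249  0.08  ]
purple2 S [ 0.5117 -0.4449  0.08  ]
```

drive_tool --series '[0,0,0.3,-0.9,-0.35,0,1,0,0,0.6,-1.8,-0.7,0,1,0,0,0.9,-2.7,-1.05,0,1,0,0,1.2,-3.6,-1.4,0,1,0,0,1.5,-4.5,-1.75,0,1,0,0,1.5,-5.4,-2.1,0,1,0,0,1.5,-6.3,-2.45,0,1,0,0,1.5,-7.2,-2.8,0,1,0,0,1.5,-8.1,-3.15,0,1,0,0,1.5,-9,-3.5,0,1]'

```text
time: 0.98
ee_pos: [0.4839, -0.3615, 0.2445]
eef_rot: [0.752, 0.659, 0.0, -0.0]
ft_force: [1.5, -0.0, 0.4]
width: 0.0869
grip_force: 0.0
```

drive_tool --series '[0,0,0,-0.8,-0.2,0,1,0,0,0,-1.5,-0.35,0,1,0,0,0,-1.8,-0.4,0,1,0,0,0,-1.8,-0.4,0,1,0,0,0,-1.8,-0.4,0,1]'

```text
time: 1.4
ee_pos: [0.4598, -0.429, 0.2441]
eef_rot: [0.752, 0.659, 0.0, -0.0]
ft_force: [0.8, 0.3, 0.1]
width: 0.0873
grip_force: 0.0
```

Run:
```python
from bench import telemetry,camera,get_calibration
import cv2,json
s=telemetry.read_state();c=get_calibration("wrist")
im=camera("wrist");cv2.imwrite("pics/w1.png",im[:,:,::-1])
json.dump({k:(v.tolist() if hasattr(v,"tolist") else v) for k,v in c.items()},open("w1.json","w"))
print(s["ee_pos"],s["eef_rot"],s["joint_vel"].round(3))
```

```text
[ 0.45984657 -0.42896826  0.24410054] [ 7.52027577e-01  6.59131485e-01  1.61238040e-04 -4.26673864e-04] [-0.029 -0.012 -0.028  0.009 -0.004  0.003 -0.007]
```

View pics/w1.png

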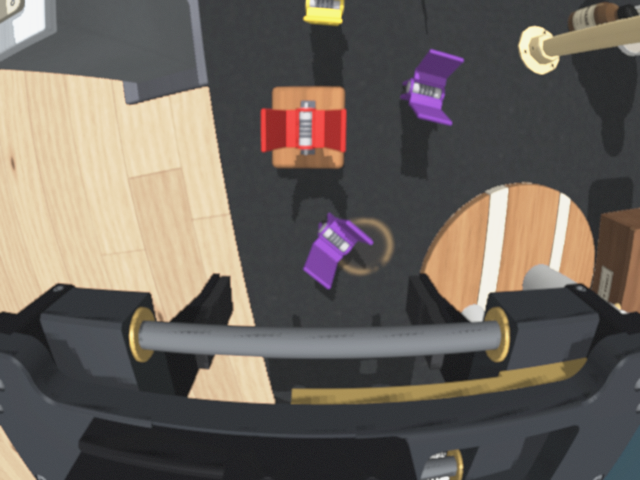

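The wrist view shows the red clip square to the picture, so the yaw is right. Handle outer edges are at x=262 and 346, rows 109–151, and the pin spans (306,110)-(306,147).

Run:
```python
from h import *
import json
c=json.load(open("w1.json"))
np.set_printoptions(precision=4,suppress=True)
for q,z in [((262,109),.129),((262,151),.129),((346,108),.129),((346,151),.129),((306,112),.087),((306,147),.087),((275,88),.025),((344,88),.025),((344,167),.025),((272,167),.025)]: print(q,onz(c,*q,z,True))
```

```text
(262, 109) [ 0.4324 -0.3353  0.129 ]
(262, 151) [ 0.4281 -0.3642  0.129 ]
(346, 108) [ 0.4891 -0.3427  0.129 ]
(346, 151) [ 0.4854 -0.3721  0.129 ]
(306, 112) [ 0.4605 -0.3411  0.087 ]
(306, 147) [ 0.4566 -0.3689  0.087 ]
(275, 88) [ 0.4323 -0.3122  0.025 ]
(344, 88) [ 0.4973 -0.3213  0.025 ]
(344, 167) [ 0.4877 -0.3976  0.025 ]
(272, 167) [ 0.4181 -0.3881  0.025 ]
```

drive_tool --series '[0,0,0,0.7,-0.1,0,1,0,0,0,1.4,-0.2,0,1,0,0,0,1.84,-0.27,0,1,0,0,0,1.84,-0.27,0.5,1,0,0,0,1.84,-0.27,1.1,1,0,0,0,1.84,-0.27,1.7,1,0,0,0,1.84,-0.27,2.3,1,0,0,0,1.84,-0.27,2.8,1,0,0,0,1.84,-0.27,3.1,1,0,0,0,1.84,-0.27,3.1,1]'

```text
time: 2.28
ee_pos: [0.4583, -0.3525, 0.1181]
eef_rot: [0.751, 0.66, -0.0, -0.002]
ft_force: [0.4, 0.8, 0.5]
width: 0.0872
grip_force: 0.0
```

drive_tool --series '[0,0,0,0,0,0,1,0,0,0,0,0,0,1]'

```text
time: 2.45
ee_pos: [0.4596, -0.3548, 0.122]
eef_rot: [0.752, 0.66, 0.0, 0.001]
ft_force: [-0.0, -0.0, -0.4]
width: 0.0869
grip_force: 0.0
```

drive_tool --series '[0,0,0,0,-0.02,0.05,0,0,0,0,0,-0.02,0.05,-0.3,0,0,0,0,-0.02,0.05,-0.6,0,0,0,0,-0.02,0.05,-1,0,0,0,0,-0.02,0.05,-1,0,0,0,0,-0.02,0.05,-1,0,0,0,0,-0.02,0.05,-1,0,0,0,0,-0.02,0.05,-1,0,0,0,0,-0.02,0.05,-1,0,0,0,0,-0.02,0.05,-1]' --grip_force 27

```text
time: 3.28
ee_pos: [0.4591, -0.3559, 0.1213]
eef_rot: [0.752, 0.659, 0.001, 0.002]
ft_force: [-12.5, 4.4, 29.1]
width: 0.029
grip_force: 17.6
```

drive_tool --series '[0,0,0,0,0,0,-1,0,0,0,0,0,0,-1,0,0,0,0,0,0,-1]'

```text
time: 3.53
ee_pos: [0.4585, -0.3558, 0.1215]
eef_rot: [0.752, 0.659, 0.0, 0.002]
ft_force: [-7.0, 3.0, 23.2]
width: 0.0275
grip_force: 27.0
```

drive_tool --series '[0,0,0,0,0,-0.1,-1,0,0,0,0,0,-0.3,-1,0,0,0,0,0,-0.6,-1,0,0,0,0,0,-1.0,-1,0,0,0,0,0,-1.5,-1,0,0,0,0,0,-2.1,-1,0,0,0,0,0,-2.7,-1,0,0,0,0,0,-3.3,-1,0,0,0,0,0,-3.75,-1,0,0,0,0,0,-3.75,-1]'

```text
time: 4.37
ee_pos: [0.459, -0.3557, 0.2736]
eef_rot: [0.752, 0.659, 0.001, 0.003]
ft_force: [0.5, -0.7, -0.1]
width: 0.0277
grip_force: 27.0
```

Run:
```python
from bench import telemetry,camera,get_calibration
import cv2,numpy as np
s=telemetry.read_state()
from h import proj
P=s["ee_pos"]-[0,0,.04]
o=np.zeros((400,800,3),np.uint8)
for i,n in enumerate(["scene","side"]):
    c=get_calibration(n);u,v=proj(c,P).round().astype(int);print(n,u,v)
    im=camera(n)[:,:,::-1];u0,v0=max(0,min(540,u-50)),max(0,min(380,v-50))
    o[:,400*i:400*i+400]=cv2.resize(im[v0:v0+100,u0:u0+100],(400,400),interpolation=2)
cv2.imwrite("pics/held.png",o)
print(s["ee_pos"],s["ft_force"],s["width"],s["grip_force"],s["time"])
```

```text
scene 353 251
side 376 147
[ 0.45904557 -0.35568438  0.2735975 ] [ 0.51713254 -0.71844931 -0.06346537] 0.027722182191420513 26.999434288591146 4.3667
```

View pics/held.png

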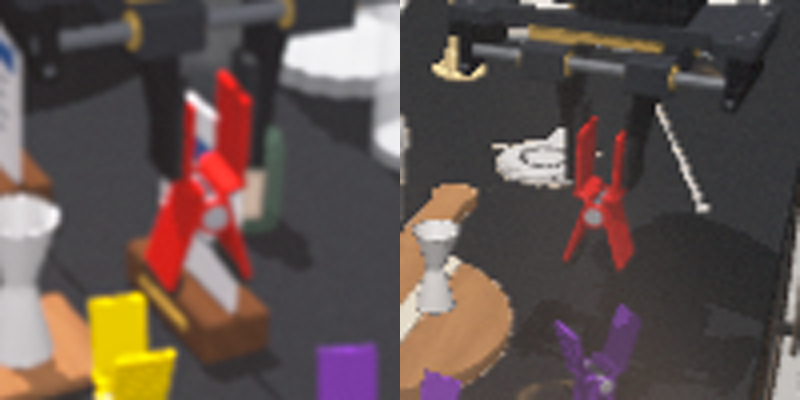

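Both views show the clip held upright and fully open, with its pin end at (215,218) and (593,216) in the crop. Now I'll carry it high towards card A.

drive_tool --series '[0,0,0,0.4,0.03,0,-1,0,0,-0.1,1.1,0.08,0,-1,0,0,-0.2,1.8,0.14,0,-1,0,0,-0.4,2.5,0.2,0,-1,0,0,-0.6,3.3,0.26,0,-1,0,0,-0.8,4.1,0.33,0,-1,0,0,-0.97,4.9,0.4,0,-1,0,0,-0.97,5.7,0.46,0,-1,0,0,-0.97,6.5,0.52,0,-1,0,0,-0.97,7.2,0.58,0,-1]'

```text
time: 5.3
ee_pos: [0.518, -0.0699, 0.2675]
eef_rot: [0.723, 0.691, -0.0, -0.001]
ft_force: [0.3, 0.7, 0.0]
width: 0.0268
grip_force: 27.0
```

Run:
```python
from h import *
from bench import get_calibration,telemetry
t=np.array([.459,-.3557,.2736]);y=np.array([.13,.99,0])
for n,s in (("scene",-1),("side",1)):
    for dz in (.038,.0405,.043): print(n,dz,proj(get_calibration(n),t-[0,0,dz]+s*.017*y).round(1))
print("meas",215/4+303,218/4+201,193/4+326,216/4+97)
s=telemetry.read_state();print(s["ee_pos"],R.from_quat(s["eef_rot"]).as_matrix().round(4))
```

```text
scene 0.038 [357.  254.9]
scene 0.0405 [356.9 256.1]
scene 0.043 [356.9 257.4]
side 0.038 [374.3 148.9]
side 0.0405 [374.2 149.8]
side 0.043 [374.2 150.7]
meas 356.75 255.5 374.25 151.0
[ 0.51799036 -0.06992105  0.26753032] [[ 4.51e-02  9.99e-01 -1.80e-03]
 [ 9.99e-01 -4.51e-02  5.00e-04]
 [ 4.00e-04 -1.80e-03 -1.00e+00]]
```

drive_tool --series '[0,0,0,0.7,0.13,0,-1,0,0,0,1.4,0.26,0,-1,0,0,0,2.1,0.38,0,-1,0,0,0,2.7,0.5,0,-1,0,0,0,3.1,0.57,0,-1,0,0,0,3.2,0.59,0,-1,0,0,0,3.2,0.59,0,-1,0,0,0,3.2,0.59,0,-1]'

```text
time: 5.97
ee_pos: [0.5476, 0.0533, 0.2679]
eef_rot: [0.724, 0.69, -0.001, -0.0]
ft_force: [0.4, -0.3, -0.9]
width: 0.0272
grip_force: 27.0
```

Run:
```python
from bench import telemetry,camera,get_calibration
import cv2,numpy as np
s=telemetry.read_state()
from h import *
print(s["ee_pos"],R.from_quat(s["eef_rot"]).as_matrix().round(4)[:2,:2])
P=s["ee_pos"]-[0,0,.08]
o=np.zeros((480,800,3),np.uint8)
for i,n in enumerate(["scene","side"]):
    c=get_calibration(n);u,v=proj(c,P).round().astype(int)
    im=camera(n)[:,:,::-1];u0,v0=u-40,v-40;print(n,u0,v0)
    o[:,400*i:400*i+400]=cv2.resize(im[v0:v0+96,u0:u0+80],(400,480),interpolation=2)
cv2.imwrite("pics/hov.png",o)
```

```text
[0.54761866 0.05334102 0.26790479] [[ 0.0469  0.9989]
 [ 0.9989 -0.0469]]
scene 261 143
side 257 209
```

View pics/hov.png

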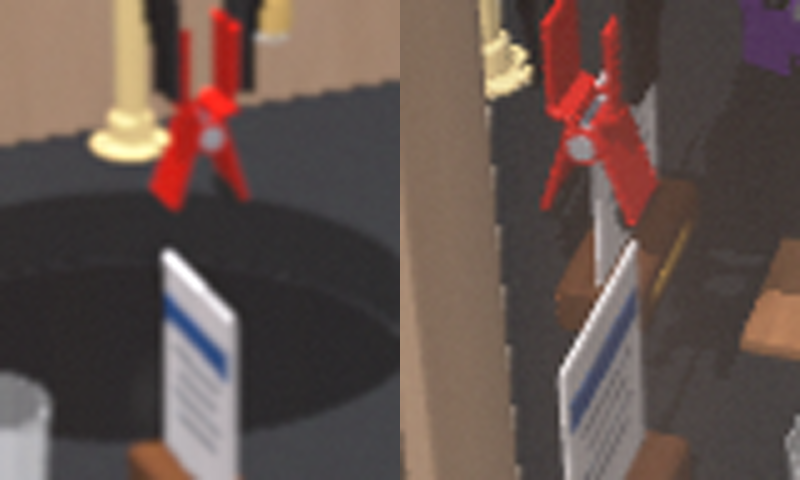

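Run:
```python
from h import *
from bench import get_calibration
np.set_printoptions(precision=4,suppress=True)
S=get_calibration("scene");D=get_calibration("side")
for c,q in [(S,(294,192.6)),(S,(308.6,206.6)),(D,(290,282.6)),(D,(303.8,257.6))]: print(onz(c,*q,.14))
t=np.array([.5476,.0533,.2679-.0405]);y=np.array([.047,.999,0])
print(proj(S,t-.017*y),(261+212/5,143+138/5)); print(proj(D,t+.017*y),(257+181/5,209+147/5))
```

```text
[0.5522 0.1076 0.14  ]
[0.5504 0.0154 0.14  ]
[0.5485 0.1019 0.14  ]
[0.5449 0.0182 0.14  ]
[303.6199 170.5759] (303.4, 170.6)
[292.9679 237.8479] (293.2, 238.4)
```

drive_tool --series '[0,0,0,0.1,0.02,0,-1,0,0,0,0.17,0.03,0.1,-1,0,0,0,0.17,0.03,0.3,-1,0,0,0,0.17,0.03,0.55,-1,0,0,0,0.17,0.03,0.8,-1,0,0,0,0.17,0.03,1.05,-1,0,0,0,0.17,0.03,1.25,-1,0,0,0,0.17,0.03,1.4,-1,0,0,0,0.17,0.03,1.48,-1,0,0,0,0.17,0.03,1.48,-1]'

```text
time: 6.9
ee_pos: [0.5491, 0.0611, 0.2085]
eef_rot: [0.723, 0.691, -0.0, -0.0]
ft_force: [-0.0, -0.6, -0.3]
width: 0.0273
grip_force: 27.0
```

drive_tool --series '[0,0,0,0,0,0,-1,0,0,0,0,0,0,-1,0,0,0,0,0,0,-1,0,0,0,0,0,0,-1]'

```text
time: 7.23
ee_pos: [0.5497, 0.0613, 0.2098]
eef_rot: [0.723, 0.691, 0.0, 0.0]
ft_force: [0.9, 0.5, -0.1]
width: 0.0271
grip_force: 27.0
```

Run:
```python
from bench import telemetry,camera,get_calibration
import cv2,numpy as np
s=telemetry.read_state()
from h import *
print(s["ee_pos"],R.from_quat(s["eef_rot"]).as_matrix().round(4),s["ft_force"],s["width"])
P=s["ee_pos"]-[0,0,.05]
o=np.zeros((480,800,3),np.uint8)
for i,n in enumerate(["scene","side"]):
    c=get_calibration(n);u,v=proj(c,P).round().astype(int)
    im=camera(n)[:,:,::-1];u0,v0=u-32,v-30;print(n,u0,v0)
    o[:,400*i:400*i+400]=cv2.resize(im[v0:v0+72,u0:u0+60],(400,480),interpolation=2)
cv2.imwrite("pics/fin.png",o)
```

```text
[0.54967367 0.06126453 0.20979168] [[ 4.620e-02  9.989e-01  8.000e-04]
 [ 9.989e-01 -4.620e-02  1.000e-04]
 [ 2.000e-04  8.000e-04 -1.000e+00]] [ 0.93745349  0.49412397 -0.12069055] 0.027106211004174787
scene 269 162
side 263 232
```

View pics/fin.png

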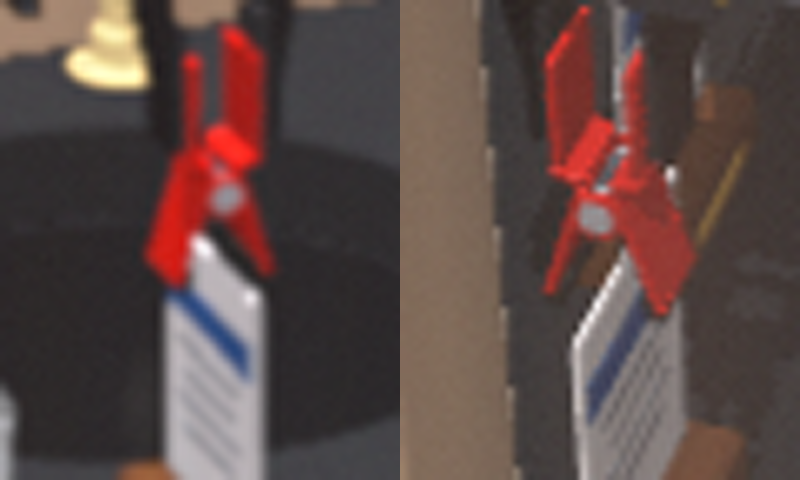

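The jaws straddle the card's top edge with clear space on both sides. I'll lower 3 mm more and shift 1.5 mm to centre it, then let it settle.

drive_tool --series '[0,0,0,0,-0.02,0.04,-1,0,0,0,0,-0.03,0.08,-1,0,0,0,0,-0.03,0.08,-1,0,0,0,0,-0.03,0.08,-1,0,0,0,0,-0.03,0.08,-1,0,0,0,0,-0.03,0.08,-1,0,0,0,0,-0.03,0.08,-1]'

```text
time: 7.92
ee_pos: [0.5483, 0.0613, 0.2062]
eef_rot: [0.723, 0.691, 0.0, 0.0]
ft_force: [0.0, 0.1, -0.5]
width: 0.0274
grip_force: 27.0
```

Run:
```python
from bench import telemetry,r
s=telemetry.read_state();print(s["ee_pos"],s["ft_force"],s["width"],s["grip_force"],abs(s["joint_vel"]).max())
if abs(s["ft_force"]).max()<4: print(r.close_job())
```

```text
[0.54832614 0.06131083 0.20623772] [ 0.00353064  0.12961482 -0.5109817 ] 0.027353377970180014 26.999593824148178 0.0017447309733071641
the job is handed in; nothing more can be done
None
```

I handed the job in with the red clip held upright and squeezed wide open at 27 N, its jaws straddling the middle of the left card's top edge (the tumbler's order) by about 14 mm; the wrist force stayed near zero, so nothing appears to touch the card.

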